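Find the hidden notch of a child-safe vanity cubby and open its gate

TASK

Open the child-safe cubby on the vanity: turn its unmarked round knob clockwise until you feel the resistance dip as it drops into the hidden notch, let go of it there, and then swing the gate wide open until it stands about square to the front. Never strain the gate against a latch that has not let go, and leave the toiletries around it where they stand.

Things in the scene. Friction and masses are not known exactly. Their poses are not given: they have to be found in the camera images.
- cubby: Cubby of frosted acrylic with a pale marble top, 140 mm deep (its x), 204 mm wide (its y), 150 mm high, fixed to the vanity. Origin: middle of its underside; its front with the gate faces its own -x, z is up. Nothing stands on its top but the knob.
- knob_grip (a point): On the knob's axis at mid gripping height, 172 mm above the vanity, 22 mm above the cubby's top, by the top's front right corner (34 mm in front of the cubby's centre, 58 mm to its -y). Axes as the cubby's. Round nickel knob, 56 mm across, 156 to 184 mm above the vanity, finely fluted all round and unmarked, on an upright axis over a flat 56 mm rose; grip it from above at any yaw.
- knob (a joint): Knob angle in rad, growing clockwise seen from above; end stops at -0.05 and 4.0. Starts at 0 to 0.1; the hidden notch lies 0.5 to 2.3 rad on, elsewhere each time. Turning takes a steady 0.04 to 0.08 N m; over some 0.13 rad before the notch this dips and reverses to -0.05 to -0.2, just past it resists with 0.15 to 0.4. Let go within 0.06 rad of the notch it settles in it, gate free; over 0.15 rad off it is latched.
- gate (a joint): Angle of the gate in rad: 0 shut, growing to 1.9 as its right-hand (-y) end swings out towards the cubby's front. A light hinge with slight friction (0.03 N m): the gate stays where it is left. While latched it has about 0.01 rad of play.
- gate_hinge (a point): Upright hinge axis of the gate at the cubby's front left edge (69 mm in front of the cubby's centre, 97 mm to its +y), 70 mm above the vanity. Its axes are those of the cubby.
- gate_pull (a point): Grip point 132 mm above the vanity on the gate's bar pull: upright round nickel bar, 10 mm thick, from 60 to 155 mm above the vanity, 39.5 mm in front of the hinge axis' plane (36 mm off the gate's face), 172 mm from the hinge along the gate. Stems at 72 and 96 mm height; above 100 mm it is free all round. Axes turn with the gate: y along it towards the hinge, -x outwards.
- latch_hook: Small steel hook inside the gate's upper right part, out of sight, that catches in the knob's cam. Its origin lies on the knob's axis at the vanity's height while the gate is shut, and it moves with the gate. It must not be loaded with more than 20 N.
- pill_case: Nickel pill case, flat rounded box 85 x 48 x 16 mm, lying in front of the cubby. Origin: centre of its underside. Leave it alone.
- lens_case: Clear plastic contact lens case, two round capped wells 32 mm across and 17 mm high side by side, 66 mm long, lying in front of the cubby. Origin: centre of its underside. Leave it alone.
- brush_cup: Pink ceramic cup, 74 mm across and 95 mm high, with makeup brushes standing in it up to about 160 mm, beside the cubby. Origin: centre of its underside. Leave it alone.
- atomizer: Lilac glass atomizer, 62 mm across and 96 mm high, with a nickel spray head, beside the cubby. Origin: centre of its underside. Leave it alone.

How it is judged:
By the outcome, as a careful person would: the job done as asked, in the order asked, and still so for the second after the job is handed in, with the robot touching nothing.
It also fails if it takes over 72 s, if anything falls off the work surface, if the arm or the gripper's body presses on something with over 40 N, if the wrist force passes 120 N, or if a joint passes its speed limit or range.

ROBOT

A 6-joint arm with a two-finger parallel gripper is mounted at the origin on the work surface. World frame = base frame: x ahead of the robot, y to its left, z up, the work surface at z = 0. Lengths are in m, angles in rad, forces in N, time in s.
With the tool pointing down it reaches from about 0.275 to 0.825 m from the base axis. Payload 5.2 kg.
Tool frame: the origin (TCP) lies on the centre line of the jaws, within the pads' length; the fingertips stand 19 mm ahead of it and the grasp point (between the pads) is the TCP; z points along the fingers, y is the direction in which the jaws open and shut (so a half turn about z gives the same grasp; the last joint's range is limited). The gripper opens to 93 mm and grips with 3 to 60 N. Pads are 15 mm wide; open, the fingers measure 128 mm over their backs; the gripper's body (75 mm by 188 mm) begins 65 mm behind the grasp point.
Start: joints at [0.903, 0.259, 1.535, -0, 1.348, -0.203], TCP at [0.247, 0.492, 0.203] pointing down, gripper open.
Joint ranges: [-3.14, 3.14], [-0.91, 2.08], [0.19, 2.58], [-1.22, 4.36], [0.22, 2.71], [-3.12, 3.12]. Speed limits (rad/s): [2.57, 2.57, 3.14, 3.14, 3.14, 3.14].

INTERFACE

Orientations are given as [roll, pitch, yaw] about the fixed x, y, z axes, in that order (R = Rz(yaw) Ry(pitch) Rx(roll)).
In Python, from bench import arm gives the robot as it stands.
- The arm moves only by the tool drive_tool, never from a script. Its argument "commands" is a list of rows, each an object of numbers: "tx", "ty", "tz": the shift along the tool's x, y, z in cm; "spin": the turn about the tool's z in degrees. In form: [{"tx": .., "ty": .., "tz": .., "spin": ..}, ...]. A call has 1 to 20 rows; each row is the pose to reach, as a shift and turn from the pose commanded when the call began, along the tool's axes at that moment; what a row does not reach only later rows make up. A row lasts 1/8 s, in which the tool goes at most 62.5 mm and 10.7 degrees, less where a joint would pass 70% of its speed; a pose out of reach is approached as far as the arm can. A call with a gripper value outside its range is refused whole. "fingers" is the closure, from 0 (fully open) to 1 (shut), set as the call begins (left out, the last holds). The fingers move at their own pace and stop on an object; "grip_force" is the grip in N (left out, the last holds). Time passes only in rows, so rows that repeat a pose let the fingers close. It gives the time, the measured TCP pose, the force and the opening at its end, in the units of the state.
- arm.observe(): the state, without advancing time (a new reading comes with each control period).
- arm.snapshot(name): name is "scene" or "top"; returns the picture (420x560x3 uint8, red, green, blue); there is no depth.
- arm.camera_info(name): a dict with "fx", "fy", "cx", "cy" (pixels), "pose" (4x4, takes a point from camera to world coordinates). Camera axes: x right, y up, looking along -z (the intrinsics and any distortion apply to the point x, -y, -z); pixel columns grow to the right and rows downward; lengths in m; the calibration is good to about 2 mm. A picture is of the moment at which its call begins. camera_info takes no time and is no camera call.
- arm.job_done(): hands the job in, once; it reports no verdict.
Trained networks look in the newest picture that a camera, given by its name, has taken for a name from the list of things; names that differ only in an ending like _2 or _b are one class to them, and where a whole thing is asked for, a point or a joint stands for the part that bears it (a point fixed in the world has none). Each returns a list of dicts, best first, with "p" (0 to 1); they miss things now and then, are a little off and sometimes report something else, mostly with a low value. They report only what shows in the picture. A call takes as long as a camera call.
- arm.spot_in(camera, thing): "centre" ([x, y, z] in m, in world coordinates, good to about 4 mm: the middle of the surface that is visible of it).
- arm.regions_of(camera, thing): "pixels" (420x560 bool, what is visible of it).
- arm.spot_point(camera, thing): "centre" ([x, y, z] in m, in world coordinates, good to about 4 mm: a listed point, or the origin of a listed thing).
The state is a dict: "time_s": time; "qpos": joint angles; "joint_vel": joint speeds; "effort": joint torques, N m; "tcp_pos": TCP position; "tcp_rot": TCP orientation; "contact_force": force on the tool from outside, world axes, zero at the start; "wrist_torque": the same for the moment, N m; "finger_gap": finger opening in m.
Only numpy, scipy, OpenCV 4.12 (cv2) and the standard library are available. Lean on these libraries where they do the work, as an engineer would, in place of code of your own. Each camera call takes 0.05 s, during which the arm holds its last target. There are 200 camera calls.

## Working session

There is one attempt and no reset: what is moved stays moved. The work goes in short steps, Python scripts to look and compute and a tool call to move; the robot and the scene stay as the last step left them, time stands still between calls to the robot, and variables do not carry over. Pictures are saved under pics/ and viewed, about 8 in all and at most 12, crops included, and the job is handed in when it is done.

Besides the shell and the picture viewer there is one more tool, called after "Call:" as a command line: name --argument value ..., lists and objects as JSON in quotes. drive_tool: Moves the arm, as the interface text tells. Its arguments: {"type":"object","properties":{"commands":{"type":"array","items":{"type":"object","properties":{"tx":{"type":"number"},"ty":{"type":"number"},"tz":{"type":"number"},"spin":{"type":"number"}}}},"fingers":{"type":"number"},"grip_force":{"type":"number"}},"required":["commands"]}

```bash
mkdir -p pics; ls; python3 - <<'E'
from bench import arm
import cv2,numpy as np
for c in("scene","top"):
    im=arm.snapshot(c); cv2.imwrite(f"pics/{c}0.png",im[:,:,::-1])
    print(c,np.round(arm.camera_info(c)["pose"],3).tolist())
    for t in("knob_grip","gate_hinge","gate_pull","cubby","latch_hook","pill_case","lens_case","brush_cup","atomizer"):
        print(t,[(np.round(d["centre"],4).tolist(),round(d["p"],2)) for d in arm.spot_point(c,t)[:2]])
s=arm.observe(); print({k:np.round(v,3).tolist() for k,v in s.items()})
E
```

```text
pics
scene [[-0.873, 0.461, -0.163, 0.417], [-0.488, -0.826, 0.282, 0.237], [-0.004, 0.326, 0.945, 0.976], [0.0, 0.0, 0.0, 1.0]]
knob_grip [([0.6364, -0.0772, 0.1709], 0.91), ([0.4273, -0.1391, -0.003], 0.35)]
gate_hinge [([0.587, 0.0789, 0.0694], 0.93), ([0.6864, -0.219, 0.0032], 0.49)]
gate_pull [([0.5619, -0.0989, 0.1305], 0.91)]
cubby [([0.6635, -0.0105, -0.0018], 0.83)]
latch_hook []
pill_case [([0.4284, -0.1405, -0.0019], 0.91)]
lens_case [([0.5371, -0.1995, -0.0013], 0.55)]
brush_cup [([0.6447, 0.1721, -0.0039], 0.65), ([0.5865, 0.0781, 0.0679], 0.64)]
atomizer [([0.6872, -0.2193, 0.0008], 0.63)]
top [[-0.012, 0.986, -0.164, 0.424], [-1.0, -0.016, -0.026, -0.028], [-0.028, 0.164, 0.986, 0.93], [0.0, 0.0, 0.0, 1.0]]
knob_grip [([0.6334, -0.0769, 0.1734], 0.93)]
gate_hinge [([0.5877, 0.0746, 0.0702], 0.9), ([0.6327, -0.0768, 0.1755], 0.38)]
gate_pull [([0.6329, -0.0765, 0.1754], 0.74), ([0.5611, -0.0943, 0.1306], 0.6)]
cubby [([0.6671, -0.0145, 0.0043], 0.96)]
latch_hook [([0.6488, 0.1681, 0.0054], 0.59), ([0.5591, -0.096, 0.1297], 0.23)]
pill_case [([0.4312, -0.1381, -0.0019], 0.98)]
lens_case [([0.5321, -0.2011, 0.0017], 0.75)]
brush_cup [([0.6482, 0.1685, 0.0059], 0.59)]
atomizer [([0.6873, -0.216, 0.0029], 0.82)]
{'time_s': 1.0, 'qpos': [0.903, 0.259, 1.535, -0.0, 1.348, -0.203], 'joint_vel': [0.0, -0.0, -0.0, -0.002, 0.0, -0.0], 'effort': [0.001, -43.72, -28.432, 0.072, 0.031, -0.0], 'tcp_pos': [0.247, 0.492, 0.203], 'tcp_rot': [3.142, 0.0, 2.677], 'contact_force': [0.516, -0.247, -0.144], 'wrist_torque': [-0.015, -0.017, -0.012], 'finger_gap': 0.093}
```

View pics/scene0.png

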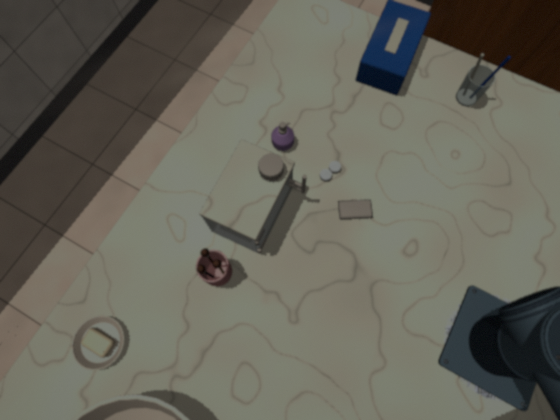

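View pics/top0.png

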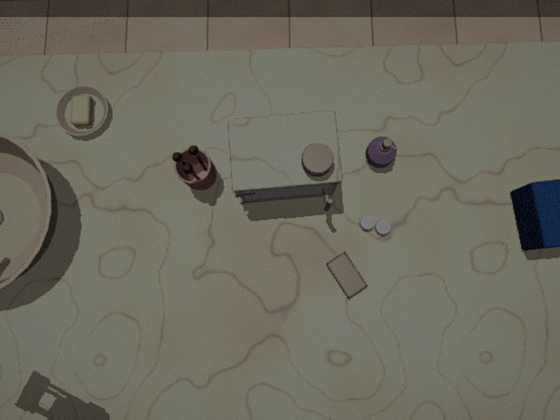

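```bash
cat > fit.py <<'E'
# two-view triangulation of the knob's centre (mask centroids) and cubby yaw from the points
from bench import arm
import numpy as np
def ray(c,px):
    i=arm.camera_info(c); T=np.array(i["pose"])
    d=np.array([(px[0]-i["cx"])/i["fx"],-(px[1]-i["cy"])/i["fy"],-1]); d=T[:3,:3]@d
    return T[:3,3],d/np.linalg.norm(d)
def proj(c,P):
    i=arm.camera_info(c); T=np.array(i["pose"]); q=T[:3,:3].T@(np.array(P)-T[:3,3])
    return [i["cx"]+i["fx"]*q[0]/-q[2],i["cy"]+i["fy"]*q[1]/q[2]]
def tri(p,q):
    A=np.zeros((3,3));b=np.zeros(3)
    for c,x in(("scene",p),("top",q)):
        o,d=ray(c,x);M=np.eye(3)-np.outer(d,d);A+=M;b+=M@o
    return np.linalg.solve(A,b)
E
python3 - <<'E'
from fit import *
import scipy.ndimage as nd
print({k:v for k,v in arm.camera_info("top").items() if k!="pose"})
for t in("knob","knob_grip","gate_pull"):
    pp=[]
    for c in("scene","top"):
        r=arm.regions_of(c,t)
        for k in r[:2]:
            m=k["pixels"];y,x=np.where(m);print(t,c,round(k["p"],2),m.sum(),x.mean().round(1),y.mean().round(1),x.min(),x.max(),y.min(),y.max())
        if r: y,x=np.where(r[0]["pixels"]);pp.append((x.mean(),y.mean()))
    if len(pp)==2: print(t,"tri",tri(*pp).round(4))
E
```

```text
{'fx': 433.7950161741643, 'fy': 433.7950161741643, 'cx': 281.18589403001926, 'cy': 205.74419576054035}
knob scene 0.82 595 270.7 166.3 257 284 153 179
knob top 0.59 808 317.6 158.9 302 333 143 174
knob top 0.23 726 381.1 151.4 366 396 136 166
knob tri [ 0.6349 -0.0754  0.1673]
knob_grip scene 0.89 6103 248.1 198.1 201 306 141 252
knob_grip top 0.68 8362 281.7 156.2 228 342 110 210
knob_grip tri [ 0.6633 -0.0085  0.0863]
gate_pull scene 0.6 810 279.5 206.5 258 306 170 248
gate_pull top 0.96 1283 292.0 193.6 239 336 182 210
gate_pull top 0.41 994 346.4 274.3 326 366 252 297
gate_pull tri [ 0.5879 -0.0281  0.0805]
```

The top view shows the knob at (318,159), the pull at about (330,203), and the cubby's front edge tilted by about 5°. The scene view shows the knob at (271,166) and the pull at (303,187). The detections agree with both pictures.

```bash
cat >> fit.py <<'E'
def to_tool(P,yaw=None):
    "cm shift in tool axes from the measured pose to world point P (tool down)"
    s=arm.observe(); y=s["tcp_rot"][2]; d=np.array(P)-s["tcp_pos"]
    return np.round(100*np.array([np.cos(y)*d[0]+np.sin(y)*d[1],np.sin(y)*d[0]-np.cos(y)*d[1],-d[2]]),2)
E
python3 - <<'E'
from fit import *
from scipy.optimize import least_squares
L=np.array([[-.034,-.058],[-.034,-.058],[-.034,-.058],[-.069,.097],[-.069,.097],[-.1085,-.075],[-.1085,-.075],[0,0],[0,0]])
W=np.array([[.6364,-.0772],[.6334,-.0769],[.6349,-.0754],[.587,.0789],[.5877,.0746],[.5619,-.0989],[.5605,-.095],[.6635,-.0105],[.6671,-.0145]])
f=lambda p:(L@np.array([[np.cos(p[2]),np.sin(p[2])],[-np.sin(p[2]),np.cos(p[2])]])+p[:2]-W)
r=least_squares(lambda p:f(p).ravel(),[.66,0,0]); print(r.x.round(4),(1000*f(r.x)).round(1).tolist())
M=W+f(r.x); print("knob",M[0].round(4),"hinge",M[3].round(4),"pull",M[5].round(4))
print(to_tool([*M[0],.25]),to_tool([*M[0],.178]))
E
```

```text
[ 0.6642 -0.0144  0.0784] [[-1.6, 2.3], [1.4, 2.0], [-0.1, 0.5], [0.8, -2.0], [0.1, 2.3], [0.0, 1.2], [1.4, -2.7], [0.7, -3.9], [-2.9, 0.1]]
knob [ 0.6348 -0.0749] hinge [0.5878 0.0769] pull [ 0.5619 -0.0977]
[-60.11 -33.24  -4.65] [-60.11 -33.24   2.55]
```

Call:
drive_tool --commands '[{"tz": -4.7},{"tx": -5,"ty": -2.8,"tz": -4.7},{"tx": -10,"ty": -5.5,"tz": -4.7},{"tx": -15,"ty": -8.3,"tz": -4.7},{"tx": -20,"ty": -11.1,"tz": -4.7},{"tx": -25,"ty": -13.8,"tz": -4.7},{"tx": -30,"ty": -16.6,"tz": -4.7},{"tx": -35,"ty": -19.4,"tz": -4.7},{"tx": -40,"ty": -22.2,"tz": -4.7},{"tx": -45,"ty": -24.9,"tz": -4.7},{"tx": -50,"ty": -27.7,"tz": -4.7},{"tx": -55,"ty": -30.5,"tz": -4.7},{"tx": -60.1,"ty": -33.3,"tz": -4.7},{"tx": -60.1,"ty": -33.3,"tz": -4.7},{"tx": -60.1,"ty": -33.3,"tz": -4.7}]' --fingers 0

```text
validation failed for argument at $.co...
```

```bash
python3 - <<'E'
from fit import *
s=arm.observe(); print({k:np.round(v,3).tolist() for k,v in s.items()}); print(to_tool([.635,-.0757,.178]))
E
```

```text
{'time_s': 1.3, 'qpos': [0.903, 0.259, 1.535, 0.0, 1.348, -0.203], 'joint_vel': [0.0, -0.001, -0.0, -0.0, -0.0, 0.0], 'effort': [-0.001, -43.72, -28.431, 0.072, 0.032, -0.0], 'tcp_pos': [0.247, 0.492, 0.203], 'tcp_rot': [3.142, -0.0, 2.677], 'contact_force': [0.422, 0.152, -0.511], 'wrist_torque': [-0.028, 0.032, 0.024], 'finger_gap': 0.093}
[-60.16 -33.31   2.55]
```

Call:
drive_tool --commands '[{"tx": 0,"ty": 0,"tz": -4.7,"spin": 0},{"tx": -5,"ty": -2.8,"tz": -4.7,"spin": 0},{"tx": -10,"ty": -5.5,"tz": -4.7,"spin": 0},{"tx": -15,"ty": -8.3,"tz": -4.7,"spin": 0},{"tx": -20,"ty": -11.1,"tz": -4.7,"spin": 0},{"tx": -25,"ty": -13.8,"tz": -4.7,"spin": 0},{"tx": -30,"ty": -16.6,"tz": -4.7,"spin": 0},{"tx": -35,"ty": -19.4,"tz": -4.7,"spin": 0},{"tx": -40,"ty": -22.2,"tz": -4.7,"spin": 0},{"tx": -45,"ty": -24.9,"tz": -4.7,"spin": 0},{"tx": -50,"ty": -27.7,"tz": -4.7,"spin": 0},{"tx": -55,"ty": -30.5,"tz": -4.7,"spin": 0},{"tx": -60.2,"ty": -33.3,"tz": -4.7,"spin": 0},{"tx": -60.2,"ty": -33.3,"tz": -4.7,"spin": 0},{"tx": -60.2,"ty": -33.3,"tz": -4.7,"spin": 0}]' --fingers 0

```text
time_s: 3.18
tcp_pos: [0.6349, -0.0756, 0.2499]
tcp_rot: [3.141, -0.002, 2.676]
contact_force: [-0.1, -0.2, 0.1]
finger_gap: 0.0931
```

```bash
python3 - <<'E'
from fit import *
s=arm.observe(); print({k:np.round(v,3).tolist() for k,v in s.items()}); print(to_tool([.635,-.0757,.178]))
E
```

```text
{'time_s': 3.175, 'qpos': [-0.293, 0.4, 1.222, 0.0, 1.521, -1.398], 'joint_vel': [0.026, -0.026, 0.013, 0.002, 0.0, -0.001], 'effort': [-1.282, -51.954, -30.082, -0.111, -0.006, -0.013], 'tcp_pos': [0.635, -0.076, 0.25], 'tcp_rot': [3.141, -0.002, 2.676], 'contact_force': [-0.148, -0.197, 0.119], 'wrist_torque': [0.006, -0.022, -0.076], 'finger_gap': 0.093}
[-0.01 -0.01  7.19]
```

Call:
drive_tool --commands '[{"tx": 0,"ty": 0,"tz": 3,"spin": 0},{"tx": 0,"ty": 0,"tz": 5.5,"spin": 0},{"tx": 0,"ty": 0,"tz": 7.2,"spin": 0},{"tx": 0,"ty": 0,"tz": 7.2,"spin": 0},{"tx": 0,"ty": 0,"tz": 7.2,"spin": 0}]' --fingers 0

```text
time_s: 3.8
tcp_pos: [0.6359, -0.0755, 0.1797]
tcp_rot: [3.141, 0.002, 2.677]
contact_force: [0.9, -0.2, -0.7]
finger_gap: 0.0927
```

Call:
drive_tool --commands '[{"tx": 0,"ty": 0,"tz": 0,"spin": 0},{"tx": 0,"ty": 0,"tz": 0,"spin": 0},{"tx": 0,"ty": 0,"tz": 0,"spin": 0},{"tx": 0,"ty": 0,"tz": 0,"spin": 0},{"tx": 0,"ty": 0,"tz": 0,"spin": 0},{"tx": 0,"ty": 0,"tz": 0,"spin": 0}]' --fingers 1 --grip_force 8

```text
time_s: 4.55
tcp_pos: [0.6354, -0.0759, 0.1784]
tcp_rot: [-3.142, -0.0, 2.677]
contact_force: [1.2, 0.4, -0.2]
finger_gap: 0.0374
```

```bash
cat > rd.py <<'E'
from fit import *
T=[];F=[]
for i in range(4):
    s=arm.observe();T.append(s["wrist_torque"]);F.append(s["contact_force"])
    if i<3: arm.snapshot("top")
print("t",s["time_s"],"tau",np.mean(T,0).round(3),"tz",np.round([t[2] for t in T],3),"F",np.mean(F,0).round(2),"yaw",np.degrees(s["tcp_rot"][2]).round(2),"pos",np.round(s["tcp_pos"],4),"gap",round(s["finger_gap"],4),"e6",np.round(s["effort"][5],3),"q6",round(s["qpos"][5],4))
E
python3 rd.py
```

```text
t 4.7 tau [-0.013  0.008  0.008] tz [ 0.012  0.054 -0.01  -0.023] F [ 0.17  0.11 -0.05] yaw 153.37 pos [ 0.6354 -0.0758  0.1784] gap 0.0255 e6 0.0 q6 -1.3989
```

```bash
python3 - <<'E'
from fit import *
import cv2
o=[cv2.resize(arm.snapshot(c)[y:y+150,x:x+200],(400,300),interpolation=cv2.INTER_CUBIC) for c,x,y in(("scene",190,90),("top",220,90))]
cv2.imwrite("pics/a.png",np.clip(np.hstack(o)[:,:,::-1]*1.8,0,255))
s=arm.observe();print(s["finger_gap"],s["time_s"],proj("scene",s["tcp_pos"]),proj("top",s["tcp_pos"]))
E
```

```text
0.01752898078174364 4.8 [np.float64(270.14518344000317), np.float64(163.73843550044242)] [np.float64(318.1591236368219), np.float64(157.26715052788043)][ WARN:0@9.281] global loadsave.cpp:1063 imwrite_ Unsupported depth image for selected encoder is fallbacked to CV_8U.
```

View pics/a.png

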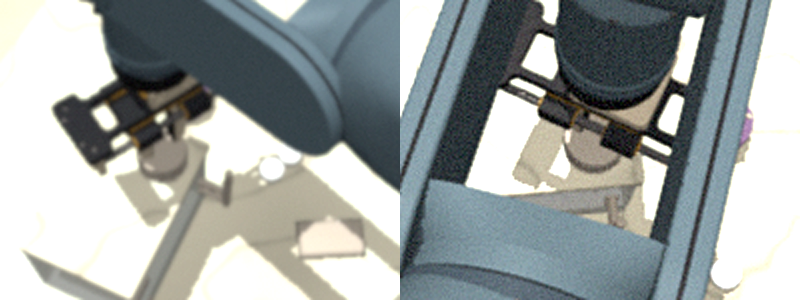

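```bash
python3 - <<'E'
from fit import *
import cv2
s=arm.observe();p=np.array(s["tcp_pos"]);print(p,s["finger_gap"])
o=[]
for c,x,y in(("scene",230,120),("top",280,120)):
    im=cv2.convertScaleAbs(cv2.resize(arm.snapshot(c)[y:y+75,x:x+100],(400,300),interpolation=cv2.INTER_CUBIC),alpha=1.8)[:,:,::-1].copy()
    pt=lambda P:tuple(int(round(4*(a-b+.5))) for a,b in zip(proj(c,P),(x,y)))
    for z,col in((.159,(0,0,255)),(.178,(0,255,0)),(.24,(255,0,0))): cv2.circle(im,pt([*p[:2],z]),4,col,-1)
    for z,col in((.156,(0,255,255)),(.184,(255,0,255))):
        for a in np.arange(0,6.28,.26): cv2.circle(im,pt([p[0]+.028*np.cos(a),p[1]+.028*np.sin(a),z]),1,col,-1)
    o.append(im)
cv2.imwrite("pics/b.png",np.hstack(o))
for c in("scene","top"):
  print([(np.round(d["centre"],4).tolist(),round(d["p"],2)) for d in arm.spot_point(c,"knob_grip")[:2]],[(np.round(d["centre"],4).tolist(),round(d["p"],2)) for d in arm.spot_in(c,"knob")[:2]])
E
```

```text
[ 0.63538341 -0.07581566  0.17843395] 0.01752898078174364
[([0.6334, -0.0772, 0.1707], 0.9), ([0.6482, 0.1751, 0.0004], 0.67)] [([0.6176, -0.0596, 0.1849], 0.56)]
[([0.6326, -0.074, 0.176], 0.55), ([0.5377, -0.203, -0.0021], 0.28)] [([0.6191, -0.0709, 0.1797], 0.83)]
```

View pics/b.png

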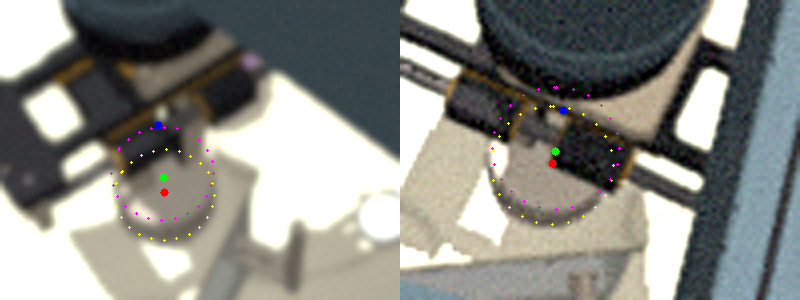

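Call:
drive_tool --commands '[{"tx": 0,"ty": 0,"tz": -8,"spin": 0},{"tx": 0,"ty": 0,"tz": -8,"spin": 0},{"tx": 0,"ty": 0,"tz": -8,"spin": 0},{"tx": 0,"ty": 0,"tz": -8,"spin": 0}]' --fingers 0.5

```text
time_s: 5.6
tcp_pos: [0.6347, -0.0757, 0.257]
tcp_rot: [-3.141, -0.002, 2.677]
contact_force: [-0.1, -0.8, -0.3]
finger_gap: 0.0359
```

```bash
cat > look.py <<'E'
from fit import *
import cv2,sys
s=arm.observe();p=np.array(s["tcp_pos"]);y=s["tcp_rot"][2];print(p,y,s["finger_gap"],s["time_s"],s["contact_force"])
R=cv2.Rodrigues(np.zeros(3))[0]
ty=np.array([np.sin(y),-np.cos(y),0])
o=[]
for c in("scene","top"):
    u=proj(c,p);x,yy=int(u[0])-50,int(u[1])-55
    x=max(0,min(460,x));yy=max(0,min(320,yy))
    im=cv2.convertScaleAbs(cv2.resize(arm.snapshot(c)[yy:yy+100,x:x+100],(400,400),interpolation=cv2.INTER_CUBIC),alpha=1.5,beta=15)[:,:,::-1].copy()
    pt=lambda P:tuple(int(round(4*(a-b+.5))) for a,b in zip(proj(c,P),(x,yy)))
    for k in(-1,1):
        q=p+k*ty*s["finger_gap"]/2
        for dz,col in((-.019,(0,0,255)),(0,(0,255,0)),(.065,(255,0,0))): cv2.circle(im,pt(q+[0,0,dz]),2,col,-1)
    o.append(im)
cv2.imwrite(sys.argv[1],np.hstack(o))
E
python3 look.py pics/c.png
```

```text
[ 0.63471176 -0.07565666  0.25695142] 2.6767487582835 0.03592110808780417 5.6 [-0.11797433 -0.82141646 -0.33158046]
```

View pics/c.png

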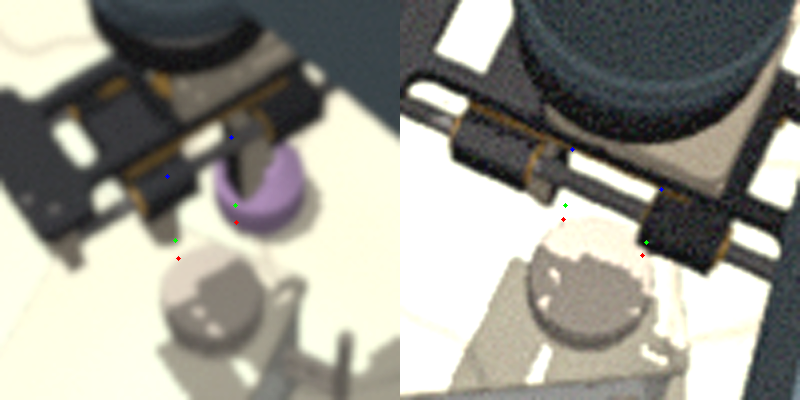

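The picture shows the real fingertips at scene (165,243) and (243,197). That is about 6–8 mm above the reported TCP, not 19 mm below it, so my first close passed over the knob. I'll lower further, to a TCP reading of about 0.152.

Call:
drive_tool --commands '[{"tx": 0,"ty": 0,"tz": 0,"spin": 0},{"tx": 0,"ty": 0,"tz": 0,"spin": 0},{"tx": 0,"ty": 0,"tz": 0,"spin": 0},{"tx": 0,"ty": 0,"tz": 0,"spin": 0},{"tx": 0,"ty": 0,"tz": 0,"spin": 0},{"tx": 0,"ty": 0,"tz": 0,"spin": 0},{"tx": 0,"ty": 0,"tz": 3.5,"spin": 0},{"tx": 0,"ty": 0,"tz": 7,"spin": 0},{"tx": 0,"ty": 0,"tz": 8.5,"spin": 0},{"tx": 0,"ty": 0,"tz": 10,"spin": 0},{"tx": 0,"ty": 0,"tz": 10.5,"spin": 0},{"tx": 0,"ty": 0,"tz": 10.5,"spin": 0}]' --fingers 0

```text
time_s: 7.2
tcp_pos: [0.6357, -0.076, 0.1539]
tcp_rot: [3.141, 0.001, 2.677]
contact_force: [0.6, -0.2, -0.4]
finger_gap: 0.0931
```

Call:
drive_tool --commands '[{"tx": 0,"ty": 0,"tz": 0,"spin": 0},{"tx": 0,"ty": 0,"tz": 0,"spin": 0},{"tx": 0,"ty": 0,"tz": 0,"spin": 0},{"tx": 0,"ty": 0,"tz": 0,"spin": 0},{"tx": 0,"ty": 0,"tz": 0,"spin": 0}]' --fingers 1 --grip_force 8

```text
time_s: 7.82
tcp_pos: [0.6354, -0.0758, 0.1536]
tcp_rot: [3.142, 0.0, 2.677]
contact_force: [-0.2, 1.7, 0.7]
finger_gap: 0.0553
```

```bash
python3 rd.py
```

```text
t 7.975 tau [0.051 0.017 0.014] tz [0.015 0.034 0.004 0.003] F [-0.08  1.09  1.28] yaw 153.37 pos [ 0.6355 -0.0758  0.1536] gap 0.0559 e6 -0.002 q6 -1.3989
```

Call:
drive_tool --commands '[{"tx": 0,"ty": 0,"tz": 0,"spin": 5},{"tx": 0,"ty": 0,"tz": 0,"spin": 10},{"tx": 0,"ty": 0,"tz": 0,"spin": 10},{"tx": 0,"ty": 0,"tz": 0,"spin": 10}]'

```text
time_s: 8.48
tcp_pos: [0.6354, -0.0761, 0.1536]
tcp_rot: [-3.141, 0.0, 2.504]
contact_force: [-1.6, -1.7, 0.4]
finger_gap: 0.0558
```

```bash
sed -i 's/range(4)/range(3)/;s/i<3/i<2/' rd.py; python3 rd.py
```

```text
t 8.575 tau [-0.461  0.509  0.032] tz [0.021 0.019 0.056] F [-1.8  -0.92  0.98] yaw 143.42 pos [ 0.6353 -0.0761  0.1536] gap 0.056 e6 0.003 q6 -1.2253
```

Call:
drive_tool --commands '[{"tx": 0,"ty": 0,"tz": 0,"spin": 3},{"tx": 0,"ty": 0,"tz": 0,"spin": 3}]'

```text
time_s: 8.82
tcp_pos: [0.6352, -0.0762, 0.1535]
tcp_rot: [-3.141, 0.0, 2.451]
contact_force: [-4.6, -3.0, 2.8]
finger_gap: 0.0556
```

```bash
python3 rd.py
```

```text
t 8.925 tau [-0.568  0.876  0.003] tz [-0.022  0.005  0.026] F [-5.31 -3.45  2.05] yaw 140.44 pos [ 0.6353 -0.0762  0.1536] gap 0.0555 e6 0.026 q6 -1.1733
```

Call:
drive_tool --commands '[{"tx": 0,"ty": -0.13,"tz": 0,"spin": 1.5},{"tx": 0.03,"ty": -0.13,"tz": 0,"spin": 3},{"tx": 0.03,"ty": -0.13,"tz": 0,"spin": 3}]'

```text
time_s: 9.3
tcp_pos: [0.6351, -0.0763, 0.1536]
tcp_rot: [3.14, 0.001, 2.397]
contact_force: [0.9, -0.2, 1.8]
finger_gap: 0.0558
```

```bash
python3 rd.py
```

```text
t 9.4 tau [-0.063  0.115  0.001] tz [-0.039 -0.028  0.068] F [ 0.41 -0.01  1.48] yaw 137.39 pos [ 0.6351 -0.0764  0.1536] gap 0.0555 e6 0.011 q6 -1.1214
```

```bash
cat > rd.py <<'E'
from fit import *
T=[];F=[];E=[]
for i in range(5):
    s=arm.observe();T.append(s["wrist_torque"]);F.append(s["contact_force"]);E.append(s["effort"][5])
    if i<4: arm.snapshot("top")
y=s["tcp_rot"][2];f=np.mean(F,0)
print("t",s["time_s"],"tz",np.mean(T,0)[2].round(3),"e6",np.round(np.mean(E),3),np.round(np.ptp(E),3),"Ftool",np.round([np.cos(y)*f[0]+np.sin(y)*f[1],np.sin(y)*f[0]-np.cos(y)*f[1],-f[2]],1),"yaw",np.degrees(y).round(2),"gap",round(s["finger_gap"],4))
E
python3 rd.py
```

```text
t 9.6 tz 0.021 e6 -0.005 0.027 Ftool [-0.7  2.1 -1.8] yaw 137.38 gap 0.0556
```

Call:
drive_tool --commands '[{"tx": 0,"ty": 0,"tz": 0,"spin": 3},{"tx": 0,"ty": 0,"tz": 0,"spin": 3}]'

```text
time_s: 9.85
tcp_pos: [0.6349, -0.0764, 0.1536]
tcp_rot: [3.141, 0.001, 2.345]
contact_force: [6.0, 1.5, 1.0]
finger_gap: 0.0559
```

```bash
python3 rd.py
```

```text
t 10.05 tz -0.024 e6 0.051 0.222 Ftool [-2.9  7.6 -0.1] yaw 134.42 gap 0.0561
```

Call:
drive_tool --commands '[{"tx": 0,"ty": 0,"tz": 0,"spin": 3},{"tx": 0,"ty": 0,"tz": 0,"spin": 3}]'

```text
time_s: 10.3
tcp_pos: [0.6347, -0.0765, 0.1536]
tcp_rot: [3.141, 0.0, 2.293]
contact_force: [6.4, 2.8, 1.9]
finger_gap: 0.0559
```

```bash
python3 rd.py
```

```text
t 10.5 tz -0.023 e6 0.046 0.214 Ftool [-2.6  7.4 -1.6] yaw 131.43 gap 0.0557
```

```bash
sed -i 's/,"e6"/,np.round([t[2] for t in T],2),"e6"/' rd.py
```

Call:
drive_tool --commands '[{"tx": 0,"ty": 0.1,"tz": 0,"spin": 1.5},{"tx": -0.03,"ty": 0.1,"tz": 0,"spin": 3}]'

```text
time_s: 10.75
tcp_pos: [0.6348, -0.0765, 0.1536]
tcp_rot: [-3.141, -0.0, 2.239]
contact_force: [0.0, 0.1, 2.0]
finger_gap: 0.0555
```

```bash
python3 rd.py
```

```text
t 10.95 tz -0.031 [ 0.01 -0.05 -0.08 -0.02 -0.01] e6 -0.02 0.402 Ftool [ 0.6 -1.3 -1.9] yaw 128.37 gap 0.0558
```

Call:
drive_tool --commands '[{"tx": 0,"ty": 0,"tz": 0,"spin": 1.5},{"tx": 0,"ty": 0,"tz": 0,"spin": 3}]'

```text
time_s: 11.2
tcp_pos: [0.6348, -0.0765, 0.1535]
tcp_rot: [-3.141, -0.0, 2.186]
contact_force: [-4.2, -1.1, 2.9]
finger_gap: 0.0559
```

```bash
python3 rd.py
```

```text
t 11.4 tz -0.003 [ 0.01 -0.05  0.02  0.    0.  ] e6 -0.012 0.41 Ftool [ 1.  -4.5 -3.8] yaw 125.37 gap 0.0556
```

Call:
drive_tool --commands '[{"tx": 0,"ty": -0.06,"tz": 0,"spin": 1.5},{"tx": 0,"ty": -0.06,"tz": 0,"spin": 3}]'

```text
time_s: 11.65
tcp_pos: [0.6347, -0.0766, 0.1535]
tcp_rot: [-3.141, 0.0, 2.134]
contact_force: [1.3, -1.0, 3.4]
finger_gap: 0.0557
```

```bash
python3 rd.py
```

```text
t 11.85 tz 0.015 [ 0.04  0.02  0.01  0.   -0.01] e6 -0.006 0.441 Ftool [-0.8 -0.2 -3.6] yaw 122.37 gap 0.0561
```

Call:
drive_tool --commands '[{"tx": 0,"ty": 0,"tz": 0,"spin": 1.5},{"tx": 0,"ty": 0,"tz": 0,"spin": 3}]'

```text
time_s: 12.1
tcp_pos: [0.6346, -0.0766, 0.1535]
tcp_rot: [-3.141, -0.0, 2.082]
contact_force: [-3.7, -1.8, 4.5]
finger_gap: 0.0557
```

```bash
python3 rd.py
```

```text
t 12.3 tz 0.014 [ 0.   -0.04  0.01  0.04  0.05] e6 -0.012 0.386 Ftool [ 0.9 -5.5 -4.9] yaw 119.34 gap 0.0558
```

Call:
drive_tool --commands '[{"tx": 0,"ty": 0,"tz": 0,"spin": 1.5},{"tx": 0,"ty": 0,"tz": 0,"spin": 3}]'

```text
time_s: 12.55
tcp_pos: [0.6346, -0.0767, 0.1535]
tcp_rot: [-3.141, -0.0, 2.03]
contact_force: [-3.5, -0.9, 4.0]
finger_gap: 0.0561
```

```bash
python3 rd.py
```

```text
t 12.75 tz 0.024 [ 0.09 -0.04 -0.01  0.04  0.04] e6 -0.012 0.372 Ftool [ 0.4 -4.6 -4.3] yaw 116.33 gap 0.0558
```

Call:
drive_tool --commands '[{"tx": 0,"ty": -0.05,"tz": -0.03,"spin": 1.5},{"tx": 0,"ty": -0.05,"tz": -0.03,"spin": 3}]'

```text
time_s: 13.0
tcp_pos: [0.6343, -0.0767, 0.1535]
tcp_rot: [-3.141, -0.0, 1.977]
contact_force: [1.9, -1.4, 3.5]
finger_gap: 0.0558
```

```bash
python3 rd.py
```

```text
t 13.2 tz 0.005 [ 0.04 -0.01  0.   -0.02  0.01] e6 -0.017 0.397 Ftool [-1.5  2.4 -2.5] yaw 113.37 gap 0.0554
```

Call:
drive_tool --commands '[{"tx": 0,"ty": 0,"tz": 0,"spin": 1.5},{"tx": 0,"ty": 0,"tz": 0,"spin": 3}]'

```text
time_s: 13.45
tcp_pos: [0.6343, -0.0768, 0.1535]
tcp_rot: [-3.141, -0.0, 1.925]
contact_force: [-1.5, -1.0, 0.6]
finger_gap: 0.0556
```

```bash
python3 rd.py
```

```text
t 13.65 tz -0.005 [ 0.04 -0.03 -0.01 -0.05  0.02] e6 -0.018 0.408 Ftool [-0.6 -3.4 -0.8] yaw 110.37 gap 0.0557
```

Call:
drive_tool --commands '[{"tx": 0,"ty": 0,"tz": 0,"spin": 1.5},{"tx": 0,"ty": 0,"tz": 0,"spin": 3}]'

```text
time_s: 13.9
tcp_pos: [0.6341, -0.0768, 0.1535]
tcp_rot: [-3.141, -0.0, 1.872]
contact_force: [-4.4, -1.0, -0.0]
finger_gap: 0.0556
```

```bash
python3 rd.py
```

```text
t 14.1 tz 0.012 [ 0.09 -0.   -0.02  0.01 -0.  ] e6 -0.021 0.403 Ftool [-0.4 -4.  -0.6] yaw 107.37 gap 0.0559
```

Call:
drive_tool --commands '[{"tx": 0,"ty": -0.05,"tz": 0,"spin": 1.5},{"tx": 0,"ty": -0.05,"tz": 0,"spin": 3}]'

```text
time_s: 14.35
tcp_pos: [0.634, -0.0768, 0.1536]
tcp_rot: [3.141, -0.0, 1.82]
contact_force: [4.1, -0.3, -1.8]
finger_gap: 0.0561
```

```bash
sed -i 's/range(5)/range(4)/;s/i<4/i<3/' rd.py; python3 rd.py
```

```text
t 14.5 tz 0.024 [ 0.08  0.03 -0.   -0.01] e6 -0.03 0.411 Ftool [-1.5  3.7  3.4] yaw 104.35 gap 0.0557
```

Call:
drive_tool --commands '[{"tx": 0,"ty": 0,"tz": 0,"spin": 1.5},{"tx": 0,"ty": 0,"tz": 0,"spin": 3}]'

```text
time_s: 14.75
tcp_pos: [0.6339, -0.0769, 0.1536]
tcp_rot: [-3.142, -0.0, 1.767]
contact_force: [-1.3, -0.7, -3.8]
finger_gap: 0.0558
```

```bash
python3 rd.py
```

```text
t 14.9 tz -0.012 [ 0.02 -0.08 -0.    0.01] e6 -0.035 0.403 Ftool [-0.7 -1.4  2.9] yaw 101.35 gap 0.0559
```

Call:
drive_tool --commands '[{"tx": 0,"ty": 0,"tz": 0,"spin": 1.5},{"tx": 0,"ty": 0,"tz": 0,"spin": 3}]'

```text
time_s: 15.15
tcp_pos: [0.6338, -0.0769, 0.1536]
tcp_rot: [-3.141, -0.0, 1.715]
contact_force: [3.9, -0.5, -5.4]
finger_gap: 0.0558
```

```bash
python3 rd.py
```

```text
t 15.3 tz -0.012 [ 0.07  0.   -0.08 -0.04] e6 -0.031 0.409 Ftool [-0.1  3.   5.6] yaw 98.35 gap 0.0555
```

Call:
drive_tool --commands '[{"tx": 0,"ty": 0.03,"tz": 0.03,"spin": 1.5},{"tx": 0,"ty": 0.03,"tz": 0.03,"spin": 3}]'

```text
time_s: 15.55
tcp_pos: [0.6337, -0.0769, 0.1535]
tcp_rot: [-3.141, -0.0, 1.663]
contact_force: [-3.7, -1.7, -1.0]
finger_gap: 0.0559
```

```bash
python3 rd.py
```

```text
t 15.7 tz -0.014 [-0.01  0.02 -0.02 -0.04] e6 -0.028 0.404 Ftool [-0.7 -4.7  0.4] yaw 95.35 gap 0.056
```

Call:
drive_tool --commands '[{"tx": 0,"ty": 0,"tz": 0,"spin": 1.5},{"tx": 0,"ty": 0,"tz": 0,"spin": 3}]'

```text
time_s: 15.95
tcp_pos: [0.6337, -0.0769, 0.1536]
tcp_rot: [-3.141, 0.0, 1.61]
contact_force: [-1.0, -0.1, 0.3]
finger_gap: 0.0556
```

```bash
python3 rd.py
```

```text
t 16.1 tz -0.001 [ 0.02  0.06 -0.07 -0.01] e6 -0.021 0.408 Ftool [ 0.1 -1.3  0.4] yaw 92.35 gap 0.0555
```

Call:
drive_tool --commands '[{"tx": 0,"ty": 0,"tz": 0,"spin": 1.5},{"tx": 0,"ty": 0,"tz": 0,"spin": 3}]'

```text
time_s: 16.35
tcp_pos: [0.6337, -0.0769, 0.1535]
tcp_rot: [-3.141, 0.0, 1.558]
contact_force: [-9.2, -1.0, 0.8]
finger_gap: 0.0559
```

```bash
python3 rd.py
```

```text
t 16.5 tz 0.007 [ 0.09  0.01 -0.04 -0.03] e6 -0.033 0.347 Ftool [-1.1 -9.1 -0.7] yaw 89.33 gap 0.0555
```

Call:
drive_tool --commands '[{"tx": 0,"ty": -0.05,"tz": 0,"spin": 1.5},{"tx": 0,"ty": -0.05,"tz": 0,"spin": 3}]'

```text
time_s: 16.75
tcp_pos: [0.6334, -0.0769, 0.1535]
tcp_rot: [-3.141, 0.0, 1.506]
contact_force: [-5.8, -1.6, 2.0]
finger_gap: 0.0559
```

```bash
python3 rd.py
```

```text
t 16.9 tz -0.007 [ 0.05  0.03 -0.04 -0.08] e6 -0.01 0.404 Ftool [-1.6 -4.  -1.9] yaw 86.34 gap 0.0553
```

Call:
drive_tool --commands '[{"tx": 0,"ty": 0,"tz": 0,"spin": 1.5},{"tx": 0,"ty": 0,"tz": 0,"spin": 3}]'

```text
time_s: 17.15
tcp_pos: [0.6335, -0.0769, 0.1536]
tcp_rot: [-3.141, 0.0, 1.454]
contact_force: [-3.1, 0.1, 0.8]
finger_gap: 0.0558
```

```bash
python3 rd.py
```

```text
t 17.3 tz -0.007 [ 0.02 -0.03 -0.03  0.01] e6 -0.024 0.361 Ftool [-0.8 -4.3 -0.7] yaw 83.32 gap 0.056
```

Call:
drive_tool --commands '[{"tx": 0,"ty": 0,"tz": 0,"spin": 1.5},{"tx": 0,"ty": 0,"tz": 0,"spin": 3}]'

```text
time_s: 17.55
tcp_pos: [0.6333, -0.0769, 0.1535]
tcp_rot: [-3.141, 0.0, 1.401]
contact_force: [-10.4, -0.8, 2.5]
finger_gap: 0.0558
```

```bash
python3 rd.py
```

```text
t 17.7 tz 0.014 [ 0.08  0.02 -0.04  0.  ] e6 -0.018 0.362 Ftool [-2.3 -9.1 -2.5] yaw 80.33 gap 0.0559
```

Call:
drive_tool --commands '[{"tx": 0,"ty": -0.07,"tz": 0,"spin": 1.5},{"tx": 0,"ty": -0.07,"tz": 0,"spin": 3}]'

```text
time_s: 17.95
tcp_pos: [0.6331, -0.0768, 0.1535]
tcp_rot: [3.141, 0.0, 1.349]
contact_force: [-0.9, -1.0, 1.3]
finger_gap: 0.0557
```

```bash
python3 rd.py
```

```text
t 18.1 tz 0.004 [ 0.05 -0.02 -0.02  0.01] e6 -0.025 0.393 Ftool [-1.  -0.8 -0.5] yaw 77.35 gap 0.0559
```

Call:
drive_tool --commands '[{"tx": 0,"ty": 0,"tz": 0,"spin": 1.5},{"tx": 0,"ty": 0,"tz": 0,"spin": 3}]'

```text
time_s: 18.35
tcp_pos: [0.6331, -0.0768, 0.1535]
tcp_rot: [3.141, 0.0, 1.296]
contact_force: [-7.2, -1.5, 1.5]
finger_gap: 0.0557
```

```bash
python3 rd.py
```

```text
t 18.5 tz -0.014 [ 0.06 -0.06 -0.04 -0.02] e6 -0.024 0.402 Ftool [-2.9 -6.4 -1.7] yaw 74.35 gap 0.0554
```

Call:
drive_tool --commands '[{"tx": 0,"ty": 0,"tz": 0,"spin": 1.5},{"tx": 0,"ty": 0,"tz": 0,"spin": 3}]'

```text
time_s: 18.75
tcp_pos: [0.6329, -0.0768, 0.1535]
tcp_rot: [-3.141, 0.0, 1.244]
contact_force: [-5.4, -1.4, 3.6]
finger_gap: 0.0556
```

```bash
python3 rd.py
```

```text
t 18.9 tz -0.009 [ 0.09 -0.08 -0.05  0.01] e6 -0.017 0.418 Ftool [-2.6 -3.  -2.9] yaw 71.35 gap 0.0555
```

Call:
drive_tool --commands '[{"tx": 0,"ty": -0.03,"tz": -0.02,"spin": 1.5},{"tx": 0,"ty": -0.03,"tz": -0.02,"spin": 3}]'

```text
time_s: 19.15
tcp_pos: [0.6329, -0.0768, 0.1536]
tcp_rot: [3.141, -0.0, 1.191]
contact_force: [0.1, -0.5, -0.2]
finger_gap: 0.0559
```

```bash
sed -i 's/range(4)/range(3)/;s/i<3/i<2/' rd.py; python3 rd.py
```

```text
t 19.25 tz -0.006 [ 0.04  0.   -0.06] e6 -0.057 0.405 Ftool [-1.  -0.1  1. ] yaw 68.31 gap 0.0559
```

Call:
drive_tool --commands '[{"tx": 0,"ty": 0,"tz": 0,"spin": 1.5},{"tx": 0,"ty": 0,"tz": 0,"spin": 3}]'

```text
time_s: 19.5
tcp_pos: [0.6327, -0.0767, 0.1536]
tcp_rot: [-3.142, 0.0, 1.139]
contact_force: [-6.6, -2.5, -0.0]
finger_gap: 0.0557
```

```bash
python3 rd.py
```

```text
t 19.6 tz -0.005 [ 0.06 -0.01 -0.06] e6 -0.056 0.402 Ftool [-4.1 -4.8  0.1] yaw 65.31 gap 0.056
```

Call:
drive_tool --commands '[{"tx": 0,"ty": 0,"tz": 0,"spin": 1.5},{"tx": 0,"ty": 0,"tz": 0,"spin": 3}]'

```text
time_s: 19.85
tcp_pos: [0.6325, -0.0766, 0.1535]
tcp_rot: [-3.141, 0.0, 1.087]
contact_force: [-3.9, -1.6, 0.1]
finger_gap: 0.0558
```

```bash
python3 rd.py
```

```text
t 19.95 tz 0.014 [ 0.1  -0.03 -0.03] e6 -0.052 0.395 Ftool [-2.6 -0.8  0. ] yaw 62.31 gap 0.0557
```

Call:
drive_tool --commands '[{"tx": -0.02,"ty": 0,"tz": 0,"spin": 1.5},{"tx": -0.02,"ty": 0,"tz": 0,"spin": 3}]'

```text
time_s: 20.2
tcp_pos: [0.6325, -0.0766, 0.1536]
tcp_rot: [-3.141, -0.0, 1.034]
contact_force: [-0.4, -0.2, -3.1]
finger_gap: 0.0561
```

```bash
python3 rd.py
```

```text
t 20.3 tz 0.016 [ 0.07  0.01 -0.03] e6 -0.058 0.408 Ftool [-0.7 -0.7  2.9] yaw 59.31 gap 0.056
```

Call:
drive_tool --commands '[{"tx": 0,"ty": 0,"tz": 0,"spin": 1.5},{"tx": 0,"ty": 0,"tz": 0,"spin": 3}]'

```text
time_s: 20.55
tcp_pos: [0.6324, -0.0765, 0.1535]
tcp_rot: [-3.141, -0.0, 0.982]
contact_force: [-6.6, 0.4, -1.3]
finger_gap: 0.0558
```

```bash
python3 rd.py
```

```text
t 20.65 tz 0.042 [0.07 0.01 0.05] e6 -0.053 0.401 Ftool [-2.6 -5.6  1.1] yaw 56.31 gap 0.056
```

Call:
drive_tool --commands '[{"tx": 0,"ty": 0,"tz": 0,"spin": 1.5},{"tx": 0,"ty": 0,"tz": 0,"spin": 3}]'

```text
time_s: 20.9
tcp_pos: [0.6323, -0.0765, 0.1535]
tcp_rot: [-3.141, -0.0, 0.93]
contact_force: [-5.8, 1.4, 0.2]
finger_gap: 0.0554
```

```bash
python3 rd.py
```

```text
t 21.0 tz 0.007 [ 0.07  0.01 -0.06] e6 -0.05 0.405 Ftool [-2.6 -5.9  0.2] yaw 53.31 gap 0.0559
```

Call:
drive_tool --commands '[{"tx": 0,"ty": -0.05,"tz": 0,"spin": 1.5},{"tx": -0.01,"ty": -0.05,"tz": 0,"spin": 3}]'

```text
time_s: 21.25
tcp_pos: [0.6322, -0.0765, 0.1536]
tcp_rot: [3.142, -0.0, 0.877]
contact_force: [1.5, 1.8, -2.0]
finger_gap: 0.0557
```

```bash
python3 rd.py
```

```text
t 21.35 tz 0.026 [ 0.1   0.04 -0.06] e6 -0.055 0.396 Ftool [ 2.4 -0.3  2.9] yaw 50.31 gap 0.0556
```

Call:
drive_tool --commands '[{"tx": 0,"ty": 0,"tz": 0,"spin": 1.5},{"tx": 0,"ty": 0,"tz": 0,"spin": 3}]'

```text
time_s: 21.6
tcp_pos: [0.6322, -0.0764, 0.1536]
tcp_rot: [-3.141, -0.0, 0.825]
contact_force: [-3.5, 3.3, -3.5]
finger_gap: 0.056
```

```bash
python3 rd.py
```

```text
t 21.7 tz -0.009 [ 0.1  -0.06 -0.06] e6 -0.055 0.407 Ftool [-0.9 -4.9  3.5] yaw 47.31 gap 0.0557
```

Call:
drive_tool --commands '[{"tx": 0,"ty": 0,"tz": 0,"spin": 1.5},{"tx": 0,"ty": 0,"tz": 0,"spin": 3}]'

```text
time_s: 21.95
tcp_pos: [0.6321, -0.0764, 0.1536]
tcp_rot: [-3.141, -0.0, 0.773]
contact_force: [-5.4, 3.0, -2.7]
finger_gap: 0.0558
```

```bash
python3 rd.py
```

```text
t 22.05 tz 0.028 [ 0.07  0.03 -0.03] e6 -0.05 0.4 Ftool [-1.9 -6.4  2.5] yaw 44.31 gap 0.056
```

Call:
drive_tool --commands '[{"tx": 0,"ty": -0.05,"tz": 0.02,"spin": 1.5},{"tx": -0.01,"ty": -0.05,"tz": 0.02,"spin": 3}]'

```text
time_s: 22.3
tcp_pos: [0.6319, -0.0763, 0.1536]
tcp_rot: [3.141, -0.0, 0.72]
contact_force: [-3.6, 2.5, -1.3]
finger_gap: 0.0555
```

```bash
python3 rd.py
```

```text
t 22.4 tz 0.031 [ 0.1   0.   -0.02] e6 -0.049 0.397 Ftool [-0.6 -3.9  1.5] yaw 41.31 gap 0.0557
```

Call:
drive_tool --commands '[{"tx": 0,"ty": 0,"tz": 0,"spin": 1.5},{"tx": 0,"ty": 0,"tz": 0,"spin": 3}]'

```text
time_s: 22.65
tcp_pos: [0.6319, -0.0762, 0.1536]
tcp_rot: [3.141, -0.0, 0.668]
contact_force: [2.1, 3.8, -2.8]
finger_gap: 0.0555
```

```bash
python3 rd.py
```

```text
t 22.75 tz 0.007 [ 0.09 -0.05 -0.02] e6 -0.055 0.402 Ftool [ 4.1 -1.8  2.6] yaw 38.31 gap 0.0558
```

Call:
drive_tool --commands '[{"tx": 0,"ty": 0,"tz": 0,"spin": 1.5},{"tx": 0,"ty": 0,"tz": 0,"spin": 3}]'

```text
time_s: 23.0
tcp_pos: [0.6319, -0.0762, 0.1536]
tcp_rot: [3.142, -0.0, 0.616]
contact_force: [-1.0, 5.5, -2.4]
finger_gap: 0.056
```

```bash
python3 rd.py
```

```text
t 23.1 tz 0.004 [ 0.04 -0.04  0.01] e6 -0.053 0.409 Ftool [ 2.4 -4.8  2.5] yaw 35.31 gap 0.0558
```

Call:
drive_tool --commands '[{"tx": 0.03,"ty": -0.04,"tz": 0.02,"spin": 1.5},{"tx": 0.03,"ty": -0.04,"tz": 0.02,"spin": 3}]'

```text
time_s: 23.35
tcp_pos: [0.6316, -0.0761, 0.1535]
tcp_rot: [3.141, 0.0, 0.563]
contact_force: [-2.9, 3.4, 1.8]
finger_gap: 0.0557
```

```bash
python3 rd.py
```

```text
t 23.45 tz -0.026 [ 0.08 -0.11 -0.04] e6 -0.075 0.415 Ftool [-1.7 -4.2 -2.2] yaw 32.3 gap 0.0557
```

Call:
drive_tool --commands '[{"tx": 0,"ty": 0,"tz": 0,"spin": 1.5},{"tx": 0,"ty": 0,"tz": 0,"spin": 3}]'

```text
time_s: 23.7
tcp_pos: [0.6317, -0.076, 0.1535]
tcp_rot: [3.141, 0.0, 0.511]
contact_force: [-4.0, 2.3, 2.8]
finger_gap: 0.0556
```

```bash
python3 rd.py
```

```text
t 23.8 tz -0.047 [ 0.02 -0.08 -0.09] e6 -0.115 0.438 Ftool [-0.2 -3.3 -2.6] yaw 29.31 gap 0.0558
```

Call:
drive_tool --commands '[{"tx": 0,"ty": 0,"tz": 0,"spin": 1.5},{"tx": 0,"ty": 0,"tz": 0,"spin": 3}]'

```text
time_s: 24.05
tcp_pos: [0.6318, -0.076, 0.1535]
tcp_rot: [3.141, -0.0, 0.458]
contact_force: [-3.3, 3.2, 1.8]
finger_gap: 0.056
```

```bash
python3 rd.py
```

```text
t 24.15 tz -0.113 [-0.05 -0.15 -0.14] e6 -0.168 0.418 Ftool [-0.8 -3.6 -2.5] yaw 26.3 gap 0.0555
```

The dip is showing: both the wrist torque and the joint 6 effort have gone negative. From here I'll use small steps.

Call:
drive_tool --commands '[{"tx": 0,"ty": -0.02,"tz": 0,"spin": 1},{"tx": 0,"ty": -0.02,"tz": 0,"spin": 1}]'

```text
time_s: 24.4
tcp_pos: [0.6319, -0.0759, 0.1535]
tcp_rot: [3.141, -0.0, 0.442]
contact_force: [-2.0, 2.6, 4.6]
finger_gap: 0.0559
```

```bash
sed -i 's/range(3)/range(4)/;s/i<2/i<3/' rd.py; python3 rd.py
```

```text
t 24.55 tz -0.147 [-0.2  -0.15 -0.1  -0.14] e6 -0.112 0.054 Ftool [-1.4 -3.6 -4.9] yaw 25.37 gap 0.0557
```

Call:
drive_tool --commands '[{"tx": 0,"ty": 0,"tz": 0,"spin": 1},{"tx": 0,"ty": 0,"tz": 0,"spin": 1}]'

```text
time_s: 24.8
tcp_pos: [0.6318, -0.0758, 0.1535]
tcp_rot: [3.141, -0.0, 0.425]
contact_force: [-2.3, 1.6, 4.8]
finger_gap: 0.0559
```

```bash
python3 rd.py
```

```text
t 24.95 tz -0.14 [-0.18 -0.13 -0.15 -0.11] e6 -0.117 0.094 Ftool [-1.6 -2.6 -5. ] yaw 24.35 gap 0.0558
```

Call:
drive_tool --commands '[{"tx": 0,"ty": 0,"tz": -0.02,"spin": 1.2},{"tx": 0,"ty": 0,"tz": -0.02,"spin": 1.2}]'

```text
time_s: 25.2
tcp_pos: [0.6318, -0.0758, 0.1535]
tcp_rot: [3.141, -0.0, 0.404]
contact_force: [-1.5, 1.6, 4.1]
finger_gap: 0.0556
```

```bash
sed -i 's/range(4)/range(3)/;s/i<3/i<2/' rd.py; python3 rd.py
```

```text
t 25.3 tz -0.152 [-0.13 -0.16 -0.16] e6 -0.12 0.093 Ftool [-1.3 -2.8 -4.2] yaw 23.16 gap 0.0559
```

Call:
drive_tool --commands '[{"tx": 0,"ty": 0,"tz": 0,"spin": 1.2},{"tx": 0,"ty": 0,"tz": 0,"spin": 1.2}]'

```text
time_s: 25.55
tcp_pos: [0.6317, -0.0756, 0.1535]
tcp_rot: [3.141, -0.0, 0.383]
contact_force: [-2.8, 3.3, 4.5]
finger_gap: 0.0558
```

```bash
python3 rd.py
```

```text
t 25.65 tz 0.023 [ 0.04 -0.01  0.04] e6 0.071 0.089 Ftool [-1.1 -3.5 -5.2] yaw 21.98 gap 0.056
```

The torque crossed zero between yaw 23.2° and 22.0°, so the knob is at the notch. I'll release it here.

Call:
drive_tool --commands '[{"tx": 0,"ty": 0,"tz": 0,"spin": 0},{"tx": 0,"ty": 0,"tz": 0,"spin": 0},{"tx": 0,"ty": 0,"tz": 0,"spin": 0},{"tx": 0,"ty": 0,"tz": 0,"spin": 0},{"tx": 0,"ty": 0,"tz": 0,"spin": 0},{"tx": 0,"ty": 0,"tz": -4,"spin": 0},{"tx": 0,"ty": 0,"tz": -8,"spin": 0},{"tx": 0,"ty": 0,"tz": -10,"spin": 0},{"tx": 0,"ty": 0,"tz": -10,"spin": 0},{"tx": 0,"ty": 0,"tz": -10,"spin": 0}]' --fingers 0

```text
time_s: 26.9
tcp_pos: [0.6311, -0.0755, 0.2522]
tcp_rot: [-3.141, 0.001, 0.383]
contact_force: [0.5, 0.6, -0.6]
finger_gap: 0.0928
```

```bash
python3 - <<'E'
from fit import *
s=arm.observe();print(s["time_s"],s["tcp_pos"],s["tcp_rot"],s["finger_gap"],s["contact_force"],np.round(s["qpos"],2))
arm.snapshot("scene");arm.snapshot("top")
for c in("scene","top"):
  for t in("knob_grip","gate_pull","gate_hinge"):
    print(c,t,[(np.round(d["centre"],4).tolist(),round(d["p"],2)) for d in arm.spot_point(c,t)[:2]])
E
```

```text
26.9 [ 0.63107846 -0.07551762  0.25217989] [-3.14051405e+00  1.41459960e-03  3.83483665e-01] 0.09284804696423583 [ 0.45354551  0.63624401 -0.60824311] [-0.29  0.39  1.23 -0.    1.52  0.89]
scene knob_grip [([0.6354, -0.0753, 0.1719], 0.9)]
scene gate_pull [([0.562, -0.0977, 0.1326], 0.76)]
scene gate_hinge [([0.5849, 0.0742, 0.0687], 0.58)]
top knob_grip [([0.633, -0.075, 0.1724], 0.96)]
top gate_pull [([0.5592, -0.09, 0.1287], 0.88)]
top gate_hinge []
```

Call:
drive_tool --commands '[{"tx": -1,"ty": 0,"tz": 0,"spin": -10},{"tx": -2,"ty": -0.1,"tz": 0,"spin": -20},{"tx": -3,"ty": -0.2,"tz": 0,"spin": -30},{"tx": -4,"ty": -0.3,"tz": 0,"spin": -40},{"tx": -5,"ty": -0.4,"tz": 0,"spin": -50},{"tx": -6,"ty": -0.5,"tz": 0,"spin": -60},{"tx": -7.3,"ty": -0.6,"tz": 0,"spin": -70},{"tx": -7.3,"ty": -0.6,"tz": 0,"spin": -80},{"tx": -7.3,"ty": -0.6,"tz": 0,"spin": -90},{"tx": -7.3,"ty": -0.6,"tz": 0,"spin": -100},{"tx": -7.3,"ty": -0.6,"tz": 0,"spin": -110},{"tx": -7.3,"ty": -0.6,"tz": 0,"spin": -120},{"tx": -7.3,"ty": -0.6,"tz": 0,"spin": -130},{"tx": -7.3,"ty": -0.6,"tz": 0,"spin": -140},{"tx": -7.3,"ty": -0.6,"tz": 0,"spin": -150},{"tx": -7.3,"ty": -0.6,"tz": 0,"spin": -160},{"tx": -7.3,"ty": -0.6,"tz": 0,"spin": -162.5},{"tx": -7.3,"ty": -0.6,"tz": 0,"spin": -162.5},{"tx": -7.3,"ty": -0.6,"tz": 0,"spin": -162.5}]'

```text
time_s: 29.68
tcp_pos: [0.5617, -0.0974, 0.2534]
tcp_rot: [3.142, -0.0, -3.065]
contact_force: [0.1, 0.3, -0.5]
finger_gap: 0.0931
```

Call:
drive_tool --commands '[{"tx": 0,"ty": 0,"tz": 3,"spin": 0},{"tx": 0,"ty": 0,"tz": 6,"spin": 0},{"tx": 0,"ty": 0,"tz": 6.5,"spin": 0},{"tx": 0,"ty": 0,"tz": 6.5,"spin": 0}]' --fingers 0.5

```text
time_s: 30.18
tcp_pos: [0.5619, -0.0975, 0.1889]
tcp_rot: [-3.141, 0.0, -3.064]
contact_force: [0.4, -1.1, -0.1]
finger_gap: 0.0574
```

```bash
python3 look.py pics/d.png; python3 -c "
from fit import *
print(to_tool([.5615,-.097,.122]),arm.observe()['tcp_rot'],arm.observe()['qpos'])"
```

```text
[ 0.5619247  -0.09751445  0.18891944] -3.063870471909308 0.057405657105220366 30.175 [ 0.37510191 -1.05082228 -0.07963517]
[0.1  0.08 6.79] [-3.14055188e+00  2.11109614e-03 -3.06373946e+00] [-3.67288324e-01  3.03742586e-01  1.50704407e+00 -3.12591288e-05
  1.32845248e+00 -2.01592928e+00]
```

View pics/d.png

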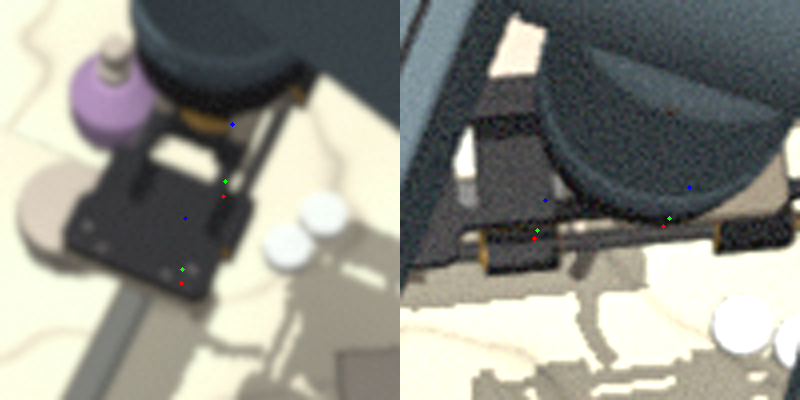

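Call:
drive_tool --commands '[{"tx": 0,"ty": 0,"tz": 1.5,"spin": 0},{"tx": 0,"ty": 0,"tz": 3,"spin": 0},{"tx": 0,"ty": 0,"tz": 4.5,"spin": 0},{"tx": 0,"ty": 0,"tz": 6,"spin": 0},{"tx": 0,"ty": 0,"tz": 7,"spin": 0},{"tx": 0,"ty": 0,"tz": 7,"spin": 0},{"tx": 0,"ty": 0,"tz": 7,"spin": 0}]'

```text
time_s: 31.15
tcp_pos: [0.562, -0.0975, 0.1188]
tcp_rot: [-3.141, 0.001, -3.064]
contact_force: [-0.1, -0.4, 0.7]
finger_gap: 0.047
```

Call:
drive_tool --commands '[{"tx": 0,"ty": 0,"tz": 0,"spin": 0},{"tx": 0,"ty": 0,"tz": 0,"spin": 0},{"tx": 0,"ty": 0,"tz": 0,"spin": 0},{"tx": 0,"ty": 0,"tz": 0,"spin": 0},{"tx": 0,"ty": 0,"tz": 0,"spin": 0},{"tx": 0,"ty": 0,"tz": 0,"spin": 0}]' --fingers 1 --grip_force 12

```text
time_s: 31.9
tcp_pos: [0.5617, -0.097, 0.1185]
tcp_rot: [3.141, 0.0, -3.063]
contact_force: [-0.2, 3.2, 0.5]
finger_gap: 0.01
```

```bash
python3 rd.py
```

```text
t 32.0 tz -0.019 [-0.02 -0.02 -0.01] e6 -0.009 0.002 Ftool [ 0.4  3.  -1.1] yaw -175.53 gap 0.0098
```

```bash
cat > arc.py <<'E'
from fit import *
import sys
# tool-frame shifts along the gate's arc, angles in deg from the present pose
s=arm.observe();p=np.array(s["tcp_pos"][:2]);y=s["tcp_rot"][2];H=np.array([.5875,.077])
print(s["time_s"],"gate deg",round(-102.9-np.degrees(np.arctan2(*(p-H)[::-1]))+4.5,1))
for a in map(float,sys.argv[1:]):
    t=-np.radians(a);d=H+np.array([[np.cos(t),-np.sin(t)],[np.sin(t),np.cos(t)]])@(p-H)-p
    print(a,np.round(100*np.array([np.cos(y)*d[0]+np.sin(y)*d[1],np.sin(y)*d[0]-np.cos(y)*d[1]]),2))
E
python3 arc.py 0.8 3 6 8 16 24 32 40 48 56 64 72 80 88
```

```text
32.0 gate deg 0.0
0.8 [0.24 0.06]
3.0 [0.89 0.23]
6.0 [1.77 0.5 ]
8.0 [2.35 0.71]
16.0 [4.57 1.75]
24.0 [6.63 3.08]
32.0 [8.49 4.69]
40.0 [10.1   6.54]
48.0 [11.44  8.6 ]
56.0 [12.48 10.82]
64.0 [13.2  13.16]
72.0 [13.59 15.59]
80.0 [13.64 18.04]
88.0 [13.34 20.48]
```

Call:
drive_tool --commands '[{"tx": 0.12,"ty": 0.03,"tz": 0,"spin": 0.4},{"tx": 0.24,"ty": 0.06,"tz": 0,"spin": 0.8},{"tx": 0.24,"ty": 0.06,"tz": 0,"spin": 0.8}]'

```text
time_s: 32.38
tcp_pos: [0.5592, -0.0966, 0.1185]
tcp_rot: [3.141, 0.0, -3.078]
contact_force: [-0.0, 4.3, 1.8]
finger_gap: 0.0094
```

```bash
python3 rd.py;python3 arc.py
```

```text
t 32.475 tz -0.02 [-0.06  0.02 -0.02] e6 0.012 0.019 Ftool [-1.2  4.5 -1.9] yaw -176.33 gap 0.0097
32.475 gate deg 0.8
```

Call:
drive_tool --commands '[{"tx": 0.15,"ty": 0.05,"tz": 0,"spin": 0.5},{"tx": 0.3,"ty": 0.1,"tz": 0,"spin": 1},{"tx": 0.3,"ty": 0.1,"tz": 0,"spin": 1}]'

```text
time_s: 32.85
tcp_pos: [0.556, -0.0961, 0.1185]
tcp_rot: [3.142, -0.0, -3.095]
contact_force: [0.5, 4.9, 1.7]
finger_gap: 0.0097
```

```bash
python3 rd.py;python3 arc.py 6 12 18 24 30 36 42 48 54 60 66 72 78 84 88
```

```text
t 32.95 tz -0.009 [ 0.02  0.   -0.04] e6 0.02 0.034 Ftool [-0.8  4.5 -1.9] yaw -177.33 gap 0.0093
32.95 gate deg 1.9
6.0 [1.77 0.51]
12.0 [3.48 1.19]
18.0 [5.11 2.06]
24.0 [6.63 3.09]
30.0 [8.05 4.27]
36.0 [9.33 5.59]
42.0 [10.46  7.04]
48.0 [11.44  8.6 ]
54.0 [12.25 10.26]
60.0 [12.88 11.99]
66.0 [13.33 13.77]
72.0 [13.59 15.6 ]
78.0 [13.65 17.44]
84.0 [13.53 19.28]
88.0 [13.33 20.49]
```

The gate is at 1.9°, past its latched play, with almost no pull force, so the latch has let go. Next I'll swing the gate, in two stages.

Call:
drive_tool --commands '[{"tx": 0.9,"ty": 0.25,"tz": 0,"spin": 3},{"tx": 1.77,"ty": 0.51,"tz": 0,"spin": 6},{"tx": 2.6,"ty": 0.85,"tz": 0,"spin": 9},{"tx": 3.48,"ty": 1.19,"tz": 0,"spin": 12},{"tx": 4.3,"ty": 1.6,"tz": 0,"spin": 15},{"tx": 5.11,"ty": 2.06,"tz": 0,"spin": 18},{"tx": 5.9,"ty": 2.55,"tz": 0,"spin": 21},{"tx": 6.63,"ty": 3.09,"tz": 0,"spin": 24},{"tx": 7.36,"ty": 3.66,"tz": 0,"spin": 27},{"tx": 8.05,"ty": 4.27,"tz": 0,"spin": 30},{"tx": 8.05,"ty": 4.27,"tz": 0,"spin": 30}]'

```text
time_s: 34.33
tcp_pos: [0.474, -0.0574, 0.1185]
tcp_rot: [-3.142, 0.001, 2.665]
contact_force: [2.9, 3.7, -2.1]
finger_gap: 0.0095
```

```bash
python3 rd.py;python3 arc.py 6 12 18 24 30 36 42 48 54 58
```

```text
t 34.425 tz -0.012 [ 0.02 -0.04 -0.02] e6 0.157 0.296 Ftool [-1.1  4.6  0.8] yaw 152.72 gap 0.0094
34.425 gate deg 31.6
6.0 [1.77 0.5 ]
12.0 [3.48 1.18]
18.0 [5.11 2.04]
24.0 [6.64 3.06]
30.0 [8.06 4.24]
36.0 [9.34 5.56]
42.0 [10.48  7.01]
48.0 [11.46  8.57]
54.0 [12.28 10.22]
58.0 [12.72 11.36]
```

Call:
drive_tool --commands '[{"tx": 0.9,"ty": 0.25,"tz": 0,"spin": 3},{"tx": 1.77,"ty": 0.5,"tz": 0,"spin": 6},{"tx": 2.64,"ty": 0.83,"tz": 0,"spin": 9},{"tx": 3.48,"ty": 1.18,"tz": 0,"spin": 12},{"tx": 4.31,"ty": 1.6,"tz": 0,"spin": 15},{"tx": 5.11,"ty": 2.04,"tz": 0,"spin": 18},{"tx": 5.9,"ty": 2.54,"tz": 0,"spin": 21},{"tx": 6.64,"ty": 3.06,"tz": 0,"spin": 24},{"tx": 7.36,"ty": 3.64,"tz": 0,"spin": 27},{"tx": 8.06,"ty": 4.24,"tz": 0,"spin": 30},{"tx": 8.72,"ty": 4.89,"tz": 0,"spin": 33},{"tx": 9.34,"ty": 5.56,"tz": 0,"spin": 36},{"tx": 9.93,"ty": 6.27,"tz": 0,"spin": 39},{"tx": 10.48,"ty": 7.01,"tz": 0,"spin": 42},{"tx": 11,"ty": 7.78,"tz": 0,"spin": 45},{"tx": 11.46,"ty": 8.57,"tz": 0,"spin": 48},{"tx": 11.89,"ty": 9.39,"tz": 0,"spin": 51},{"tx": 12.28,"ty": 10.22,"tz": 0,"spin": 54},{"tx": 12.72,"ty": 11.36,"tz": 0,"spin": 58},{"tx": 12.72,"ty": 11.36,"tz": 0,"spin": 58}]'

```text
time_s: 36.92
tcp_pos: [0.4132, 0.1015, 0.1185]
tcp_rot: [-3.141, 0.001, 1.655]
contact_force: [-0.8, 0.5, 1.9]
finger_gap: 0.0096
```

```bash
python3 rd.py;python3 arc.py
```

```text
t 37.025 tz -0.006 [-0.05  0.01  0.02] e6 0.268 0.504 Ftool [ 0.6 -0.6 -1.6] yaw 94.79 gap 0.0098
37.025 gate deg -270.5
```

Call:
drive_tool --commands '[{"tx": 0,"ty": 0,"tz": 0,"spin": 0},{"tx": 0,"ty": 0,"tz": 0,"spin": 0},{"tx": 0,"ty": 0,"tz": 0,"spin": 0},{"tx": 0,"ty": 0,"tz": 0,"spin": 0},{"tx": 0,"ty": 0,"tz": -3,"spin": 0},{"tx": 0,"ty": 0,"tz": -6,"spin": 0},{"tx": 0,"ty": 0,"tz": -10,"spin": 0},{"tx": 3,"ty": 0,"tz": -12,"spin": 0},{"tx": 8,"ty": 0,"tz": -12,"spin": 0},{"tx": 13,"ty": 0,"tz": -12,"spin": 0},{"tx": 18,"ty": 0,"tz": -12,"spin": 0},{"tx": 23,"ty": 0,"tz": -12,"spin": 0},{"tx": 23,"ty": 0,"tz": -12,"spin": 0}]' --fingers 0.5

```text
time_s: 38.65
tcp_pos: [0.3933, 0.334, 0.238]
tcp_rot: [-3.141, -0.001, 1.657]
contact_force: [0.1, -0.6, -0.6]
finger_gap: 0.0465
```

```bash
python3 - <<'E'
from fit import *
import cv2
s=arm.observe();print(s["time_s"],s["tcp_pos"],s["finger_gap"],s["contact_force"])
o=[arm.snapshot(c)[60:360,100:500] for c in("scene","top")]
cv2.imwrite("pics/e.png",cv2.convertScaleAbs(np.hstack(o)[:,:,::-1],alpha=1.4))
for c in("scene","top"):
  for t in("gate_pull","pill_case","lens_case","brush_cup","atomizer"):
    print(c,t,[(np.round(d["centre"],4).tolist(),round(d["p"],2)) for d in arm.spot_point(c,t)[:1]])
E
```

```text
38.65 [0.39332523 0.33396824 0.23800639] 0.046458541908503584 [ 0.10375344 -0.62978819 -0.58132438]
scene gate_pull [([0.415, 0.1002, 0.1329], 0.93)]
scene pill_case [([0.4234, -0.1387, -0.0024], 0.67)]
scene lens_case []
scene brush_cup [([0.6472, 0.1731, -0.0034], 0.77)]
scene atomizer [([0.6881, -0.2194, 0.0016], 0.96)]
top gate_pull [([0.4123, 0.1031, 0.1321], 0.64)]
top pill_case [([0.4282, -0.138, -0.0024], 0.88)]
top lens_case [([0.5354, -0.2039, 0.0004], 0.76)]
top brush_cup [([0.6466, 0.1718, 0.0054], 0.92)]
top atomizer [([0.6878, -0.2177, 0.001], 0.65)]
```

View pics/e.png

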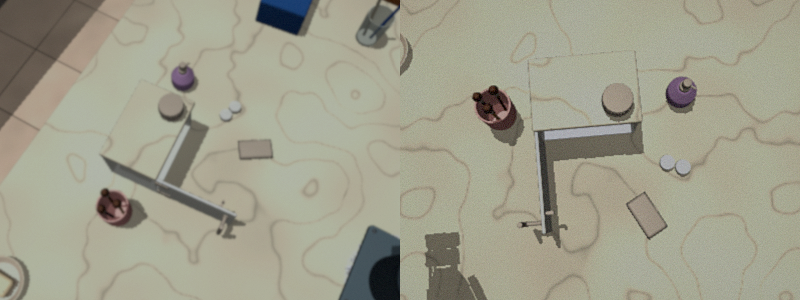

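The gate stands square to the front, from top (540,130) to (547,232). The toiletries are where they were and the gripper is clear of everything.

```bash
python3 -c "
from bench import arm
print(arm.job_done())"
```

```text
the job is handed in; nothing more can be done
None
```

The cubby is open and the job is handed in, with no verdict reported. The clock stood at about 39 s of the 72 s allowed.

- **Knob:** I turned it clockwise about 131°. The torque dipped to about −0.15 N m and then crossed zero at the notch, where I let go.
- **Gate:** A small test pull of under 1° moved the gate past its latched play with only about 1 N along the pull. I then swung it to about 89.5° with low forces, released the pull bar and backed the arm away.
- **Last checks:** The final pictures show the gate square to the front. The networks put the pull within a few millimetres of where I released it. They put all four toiletries at their first positions within their accuracy, except that one view put the pill case about 5 mm off. One view missed the lens case, but the other found it in place.
- **What disagreed:** My first close passed over the knob without touching it. The real fingertips stand about 6 mm above the reported TCP, not 19 mm below it as the text says, so I lowered both grasps to match. Side forces while turning the knob reached about 10 N.

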